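# Unsnap the terminal cover of the shutter driver and push it off its seat

### The arm

A 6-joint arm with a two-finger parallel gripper is mounted at the origin on a cart in front of the work surface, level with it; the furniture and walls round the work are solid. World frame = base frame: x ahead of the robot, y to its left, z up, the work surface at z = 0. Lengths are in mm, angles in degrees, forces in N, time in s.
With the tool pointing down it reaches from about 350 to 850 mm from the base axis. Payload 8.1 kg.
Tool frame: the origin (TCP) lies between the finger pads; the fingertips stand 22 mm ahead of it and the grasp point (between the pads) lies 3 mm ahead of it (r.nose_length is the z of the fingertips in the tool frame, in mm); z points along the fingers, x is the direction in which the jaws open and shut, and the axes are right-handed (so a half turn about z gives the same grasp; the last joint's range is limited). The gripper opens to 85 mm and grips with 20 to 120 N. Pads are 22 mm wide; open, the fingers measure 114 mm over their backs; the gripper's body (76 mm by 85 mm) begins 54 mm behind the grasp point. The pads swing forward as they close: fully open they stand 13 mm farther back than shut.
Start: joints at [-70.726, 7.471, 85.268, -0, 87.261, -4.893], TCP at [245.662, -547.408, 253.292] pointing down, gripper open.
Joint ranges: [-169.43, 169.43], [-51.17, 129.36], [1.28, 143.12], [-76.62, 256.62], [0, 156.53], [-152.29, 152.29]. Speed limits (degrees/s): [136.94, 136.94, 159.86, 180, 180, 180].

### API

Orientations are given as [roll, pitch, yaw] about the fixed x, y, z axes, in that order (R = Rz(yaw) Ry(pitch) Rx(roll)).
In Python, from bench import r gives the robot as it stands.
- The arm moves only by the shell command python3 -m jog 'ROWS' [FORCE]. ROWS is JSON, a list of rows, each a list of 5 numbers: the shift along the tool's x, y, z in m, then the turn about the tool's z in degrees, then the opening in per cent of the stroke, from 0 (shut) to 100 (fully open). A call has 1 to 8 rows; each row is the pose to reach, as a shift and turn from the pose measured when the call began, along the tool's axes at that moment; what a row does not reach only later rows make up. A row lasts 1/10 s, in which the tool goes at most 50 mm and 8.59 degrees, less where a joint would pass 70% of its speed; a pose out of reach is approached as far as the arm can. A call with a gripper value outside its range is refused whole. The fingers move at their own pace and stop on an object; FORCE is the grip in N (left out, the last holds). Time passes only in rows, so rows that repeat a pose let the fingers close. It gives the time, the measured TCP pose, the force and the opening at its end, in the units of the state.
- r.sense(): the state, without advancing time (a new reading comes with each control period).
- r.snapshot(name): name is "side" or "top" or "wrist"; returns a dict with "image" (384x512x3 uint8, red, green, blue), "K" (3x3 intrinsics, pixels), "T" (4x4, takes a point from camera to world coordinates); the wrist camera has in their place "tool_from_camera" (4x4, takes a point from camera to tool coordinates, whose origin is the TCP and whose axes are the tool frame's). Camera axes: x right, y down, z forward; pixel columns grow to the right and rows downward; lengths in mm; the calibration is good to about 2 mm. A picture is of the moment at which its call begins: read the wrist's pose just before it. There is no depth.
- r.hand_in(): hands the job in, once; it reports no verdict.
Trained networks look in a picture, given as the dict that the camera call returned (one of the last four; its "shot" number tells which), for a name from the list of things; names that differ only in an ending like _2 or _b are one class to them, and where a whole thing is asked for, a point or a joint stands for the part that bears it (a point fixed in the world has none). Each returns a list of dicts, best first, with "conf" (0 to 1); they miss things now and then, are a little off and sometimes report something else, mostly with a low value. They report only what shows in the picture. A call takes as long as a camera call. They do not tell look-alikes from the thing itself.
- r.search_frame(picture, label): "bbox" ([left, top, right, bottom] in pixels, round what is visible of it).
- r.pinpoint(picture, label): "uv" ([column, row] in pixels: a listed point, or the origin of a listed thing).
The state is a dict: "time": time; "joint_pos": joint angles; "qd": joint speeds; "joint_efforts": joint torques, N m; "tool_pos": TCP position; "tcp_rot": TCP orientation; "ft_force": force on the tool from outside, world axes, zero at the start; "wrist_torque": the same for the moment, N m; "finger_gap": finger opening in mm.
Only numpy, scipy, OpenCV 4.12 (cv2) and the standard library are available. Lean on these libraries where they do the work, as an engineer would, in place of code of your own. Each camera call takes 0.05 s, during which the arm holds its last target. There are 200 camera calls.

### The job

The screw terminals of the shutter driver on the breadboard are needed next, so take their hooded cover off with a fingertip alone: press the snap tab in until the cover springs free, then push the cover by the rib on its roof along and right out of its rails, so that the whole cover has left the terminal strip and stays standing flat on the breadboard. Only press and push: do not pinch, lift or tip the cover, do not touch the bare terminals, and leave the parts and tools standing round about as they are.

Things in the scene. Friction and masses are not known exactly. Their poses are not given: they have to be found in the camera images.
- board: Grey anodised optical breadboard, 340 x 170 x 12 mm, grid of small holes, fixed on the desk. Origin: centre of its underside, on the desk; +x (the long way) is the direction in which the cover slides off, +z up. It carries the low grey driver module: x -158 to -60 mm, y +-43 mm, roof 32 mm above the desk. The latched cover's origin lies at x -20, y 0, z 12 mm.
- rails_end (a point): Point on the board's top (z 12 mm), midway between the open far ends of the cover's two guide rails, at board x +6, y 0 mm. The rails reach from here back to board x -58 mm; y +-35 to +-43 mm, tops 19.5 mm above the desk, with lips over the cover's foot flanges. Beyond, to the board's end at x +170 mm, a strip y +-44 mm is bare: there the cover shall stand.
- cover: Loose light plastic hood, about 90 g, open below and to the rear, in the rails; 76 mm long (x), 76 mm wide at the foot, roof 39.5 mm high. Origin: centre of its underside; +x as the board's +x, away from the module. A flat loop at roof level, 36 mm wide, reaches back to x -59 mm; the tab's barb stands in it and locks the cover. It is off when moved 83 mm or more; beyond 150 mm it overhangs the board.
- rib (a point): Middle of the rear face (towards the module) of the push rib across the cover's roof, 5 mm above the roof, 56.5 mm above the desk; at x -14 mm, y 0 of the cover. Rib: 44 mm across, 4 mm thick, 10 mm high. Push it along the cover's +x; the free cover slides with about 1 N. The roof is flat and clear for 24 mm behind the rib.
- tab (a joint): Snap tab, sprung tongue pivoted under the cover's roof, reaching back over the module. Angle in rad: 0 at rest, grows as the pad is pressed down, 0.2 fully in. At 0.12 to 0.15 the barb lets go and a sprung ejector moves the cover 12 mm along +x; then it is free. About 1 N to start, 3 to 4 N fully in, then a hard stop; springs back when let go.
- tab_pad (a point): Centre of the top of the tab's ribbed thumb pad, 20 mm along x by 26 mm across, 51 mm above the desk at rest, at board x -102, y 0 mm; press it straight down, 11 mm to fully in. The edge of the cover's loop is 23 mm from the pad's centre on the +x side, at the pad's height; the module's roof, 19 mm below the pad's top, is clear all round.
- terminals: Black two-row screw terminal strip under the cover, fixed on the board: board x -42 to +4 mm, y +-25 mm, top 32 mm above the desk. Its origin and axes are those of the board. Not to be touched.
- kinematic_mount: Bystander: small black mirror mount, 38 x 34 x 34 mm, loose on the board beside the cover's path, on the side away from the robot; origin at the centre of its underside.
- optical_post: Bystander: steel post, 13 mm thick, 61 mm high, standing loose on the board beside the cover's path, on the side away from the robot; origin at the centre of its underside.
- spare_objective: Bystander: microscope objective, 27 mm thick, 50 mm high, standing loose on the board beside the cover's path, on the robot's side; origin at the centre of its underside.
- slip_pliers: Bystander: long-nose pliers, 140 x 40 x 9 mm, lying on the desk past the board's +x end, across its line; origin at the centre of the underside.
There are look-alikes about, which are no part of the job. Of the things shaped like the cover, the white one is meant.

How it is judged:
By the outcome, as a careful person would: the job done as asked, in the order asked, and still so for the second after the job is handed in, with the robot touching nothing.
It also fails if it takes over 38 s, if anything falls off the work surface, if the arm or the gripper's body presses on something with over 40 N, if the wrist force passes 120 N, or if a joint passes its speed limit or range.

## Working session

There is one attempt and no reset: what is moved stays moved. The work goes in short steps, Python scripts to look and compute and a shell command to move; the robot and the scene stay as the last step left them, time stands still between calls to the robot, and variables do not carry over. Pictures are saved under pics/ and viewed, about 8 in all and at most 12, crops included, and the job is handed in when it is done.

```bash
ls; mkdir -p pics; cat > h.py <<'E'
import numpy as np, cv2
from bench import r
from scipy.spatial.transform import Rotation as R
def save(p,n,crop=None,s=1):
    im=p["image"][:,:,::-1]
    if crop: im=im[crop[1]:crop[3],crop[0]:crop[2]]
    cv2.imwrite("pics/"+n,cv2.resize(im,None,fx=s,fy=s,interpolation=cv2.INTER_CUBIC))
def camT(p,st=None):
    if "T" in p: return np.array(p["T"])
    T=np.eye(4);T[:3,:3]=R.from_euler("xyz",st["tcp_rot"],degrees=True).as_matrix();T[:3,3]=st["tool_pos"]
    return T@np.array(p["tool_from_camera"])
def toz(p,uv,z,st=None):
    T=camT(p,st);d=T[:3,:3]@np.linalg.solve(np.array(p["K"]),[uv[0],uv[1],1]);return T[:3,3]+d*(z-T[2,3])/d[2]
def px(p,X,st=None):
    T=np.linalg.inv(camT(p,st));c=T[:3,:3]@np.array(X)+T[:3,3];q=np.array(p["K"])@c;return q[:2]/q[2]
E
python3 - <<'E'
from h import *
np.set_printoptions(precision=1,suppress=True)
print(r.sense())
ims=[]
for n in ("top","side"):
    p=r.snapshot(n);save(p,n+"0.png",s=1.5)
    for l,z in (("cover",12),("tab_pad",51),("rib",56.5),("rails_end",12),("board",0),("spare_objective",12),("kinematic_mount",12),("optical_post",12),("slip_pliers",0)):
        for d in r.pinpoint(p,l)[:3]: print(n,l,round(d["conf"],2),np.array(d["uv"]),toz(p,d["uv"],z))
E
```

```text
pics
{'time': 0.0, 'joint_pos': array([-70.7,   7.5,  85.3,   0. ,  87.3,  -4.9]), 'qd': array([-0. , -0. ,  0. , -0. ,  0. , -0.1]), 'joint_efforts': array([  0. , -56.9, -50.1,  -0. ,   0. ,   0. ]), 'tool_pos': array([ 245.5, -546.9,  252.2]), 'tcp_rot': array([-180. ,    0.1,  -65.8]), 'ft_force': array([ 0.4,  0.4, -0.1]), 'wrist_torque': array([-0. ,  0.1,  0. ]), 'finger_gap': 85.53546309982524}
top cover 0.67 [366.1 188.9] [ 509.4 -214.8   12. ]
top cover 0.59 [343.4 235.6] [ 385.7 -152.1   12. ]
top cover 0.58 [253.6 180.2] [524.1  82.   12. ]
top tab_pad 0.53 [280.9 173.1] [535.7  13.2  51. ]
top rib 0.94 [256.6 173.2] [532.2  74.4  56.5]
top rib 0.75 [344.7 231.2] [ 393.4 -144.4   56.5]
top rib 0.73 [371.4 178.1] [ 528.4 -214.9   56.5]
top rails_end 0.9 [242.1 182.2] [517.8 111.8  12. ]
top board 0.56 [245.8 183.2] [518.  102.5   0. ]
top spare_objective 0.54 [221.3 201.8] [464.4 163.5  12. ]
top spare_objective 0.53 [234.8 154.5] [592.5 134.   12. ]
top kinematic_mount 0.66 [203.3 154.4] [590.1 217.2  12. ]
top optical_post 0.39 [238.6 151.1] [602.2 124.3  12. ]
top slip_
[... 156 characters left out ...]
ver 0.58 [208.  291.4] [ 380.6 -159.2   12. ]
side tab_pad 0.73 [281.3 222. ] [521.1   0.5  51. ]
side rib 0.68 [300.4 300.6] [ 532.9 -239.4   56.5]
side rib 0.65 [214.8 276.9] [ 395.5 -175.1   56.5]
side rib 0.59 [278.  203.6] [518.9  65.1  56.5]
side rails_end 0.57 [278.5 207.5] [524.7 123.6  12. ]
side board 0.68 [279.9 217.4] [526.3 100.1   0. ]
side spare_objective 0.77 [247.3 195.4] [454.2 183.5  12. ]
side spare_objective 0.64 [283.1 216.1] [532.2  85.9  12. ]
side kinematic_mount 0.62 [298.3 186.8] [580.5 221.3  12. ]
side optical_post 0.69 [311.5 208.3] [599.4 116.7  12. ]
side slip_pliers 0.72 [248.7 198.8] [457.5 188.1   0. ]
side slip_pliers 0.51 [283.5 172.2] [552.7 327.7   0. ]
```

View pics/top0.png

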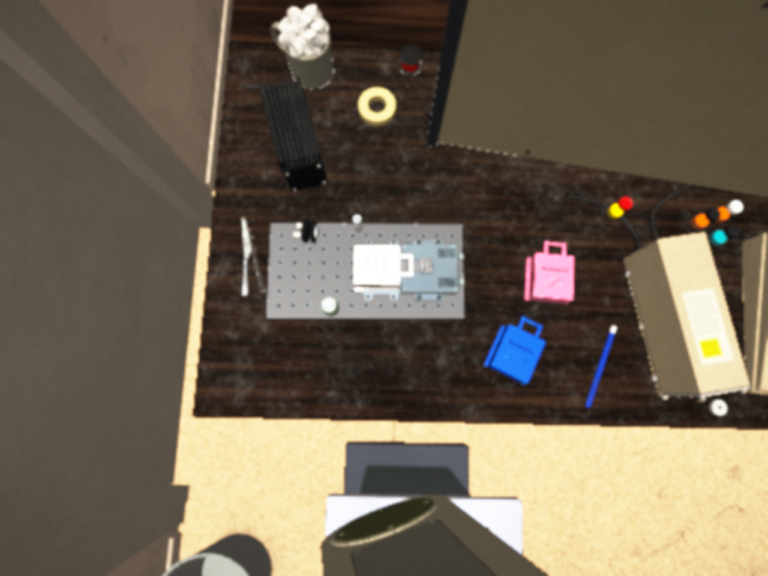

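View pics/side0.png

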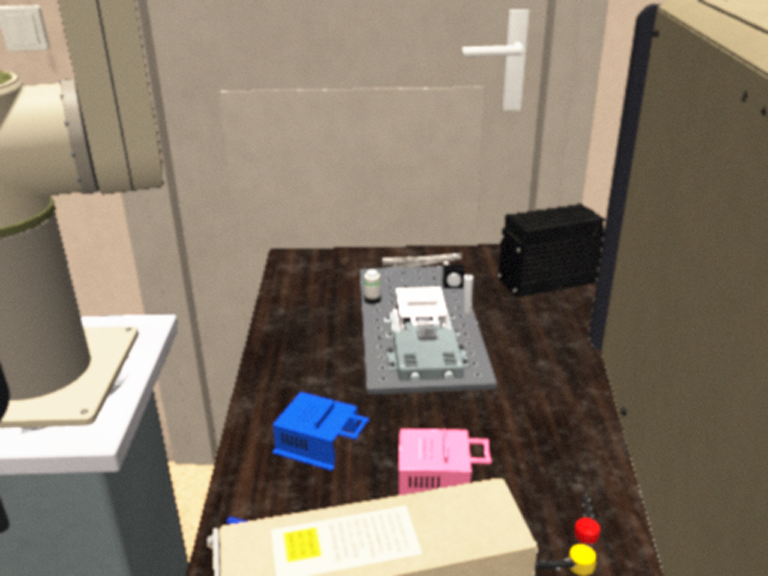

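Look-alikes in the top picture (shown at 1.5x): white at (376,266) in the rails on the breadboard, pink at (552,275), blue at (518,350). The white one is meant, with its pad near (427,266). Its +x runs to image left, which is world +y. I'll check the choice in a close crop and check the height of the tall box near the start.

```bash
python3 - <<'E'
from h import *
np.set_printoptions(precision=1,suppress=True)
print(r.nose_length)
p=r.snapshot("top");q=r.snapshot("side")
save(p,"crop1.png",(170,140,320,220),5)
def ray(p,uv):
    T=camT(p);d=T[:3,:3]@np.linalg.solve(p["K"],[*uv,1]);return T[:3,3],d/np.linalg.norm(d)
def tri(u,v):
    a,d=ray(p,u);b,e=ray(q,v);s=np.linalg.lstsq(np.c_[d,-e],b-a,rcond=None)[0];P=a+s[0]*d;Q=b+s[1]*e
    print((P+Q)/2,np.linalg.norm(P-Q))
print(ray(p,(0,0))[0],ray(q,(0,0))[0])
for a in ((627,253),(700,235),(663,397)):
    for b in ((505,485),(220,525),(537,555)): print(a,b);tri(np.array(a)/1.5,np.array(b)/1.5)
for a in ((268,223),(463,223),(464,318),(266,318)): print("board corner",toz(p,np.array(a)/1.5,12))
for X in ((245,-547,230),(520,2,51),(520,70,56)): print(px(p,X)*1.5,px(q,X)*1.5)
E
```

```text
22.0
[324.6  69.4 902.1] [ 450.6 -813.6  569. ]
(627, 253) (505, 485)
[ 561.4 -323.2   84.9] 24.196382834558012
(627, 253) (220, 525)
[ 429.8 -341.6  120.9] 229.462821049707
(627, 253) (537, 555)
[ 584.4 -353.4   23.9] 36.34002161781515
(700, 235) (505, 485)
[ 556.7 -397.6  161.8] 4.658441351762908
(700, 235) (220, 525)
[ 445.2 -412.5  191.8] 218.43480108394604
(700, 235) (537, 555)
[ 575.8 -427.6  115.2] 3.666332696848323
(663, 397) (505, 485)
[ 438.9 -362.2  136.2] 242.9938155183565
(663, 397) (220, 525)
[ 318.1 -361.9   89.2] 2.2016527137028663
(663, 397) (537, 555)
[ 449.5 -393.4   93.9] 267.6502731614351
board corner [603.8 283.1  12. ]
board corner [615.1 -63.   12. ]
board corner [444.1 -64.6  12. ]
board corner [434.9 274.3  12. ]
[870.9 462.8] [ -1.4 605.4]
[427.9 269. ] [421.1 332.4]
[387.3 267.1] [417.6 303.9]
```

View pics/crop1.png

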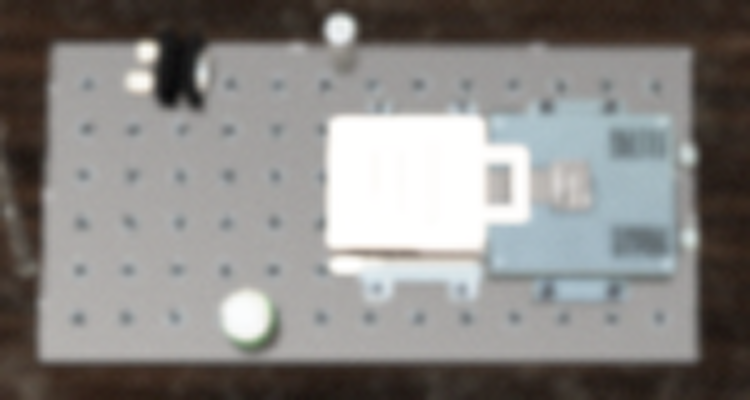

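White cover confirmed, seated in the rails, with its loop and grey tab pad at crop (570,185). The objective is at crop (247,317), the post at (340,30) and the mount at (180,68). Moving over.

```bash
python3 -m jog '[[-0.01,-0.01,-0.04,-5,0],[-0.035,-0.042,-0.06,-10,0],[-0.065,-0.078,-0.06,-16,0],[-0.095,-0.115,-0.06,-22,0],[-0.125,-0.151,-0.06,-28,0],[-0.155,-0.187,-0.06,-34,0],[-0.185,-0.223,-0.06,-40,0],[-0.215,-0.26,-0.06,-46,0]]' 20
```

```text
time: 1.9
tool_pos: [395.3, -243.1, 313.5]
tcp_rot: [180.0, -0.0, -19.6]
ft_force: [1.0, 0.3, 0.5]
finger_gap: 0.2
```

```bash
python3 -m jog '[[0.005,-0.042,0.01,-3,0],[0.01,-0.084,0.02,-6,0],[0.014,-0.126,0.033,-9,0],[0.018,-0.168,0.045,-12,0],[0.023,-0.21,0.058,-16,0],[0.028,-0.252,0.07,-19,0],[0.033,-0.291,0.083,-21.3,0],[0.033,-0.291,0.083,-21.3,0]]'
python3 - <<'E'
from h import *
np.set_printoptions(precision=1,suppress=True)
st=r.sense();p=r.snapshot("wrist");save(p,"w1.png",s=1.5);print(st["tool_pos"],st["tcp_rot"]);print(p["tool_from_camera"])
for l,z in (("cover",12),("tab_pad",51),("rib",56.5),("rails_end",12),("board",0),("spare_objective",12),("optical_post",12)):
    for d in r.pinpoint(p,l)[:2]: print(l,round(d["conf"],2),np.array(d["uv"])*1.5,toz(p,d["uv"],z,st))
E
```

```text
time: 2.7
tool_pos: [524.1, 24.0, 228.2]
tcp_rot: [-179.9, 0.1, 2.0]
ft_force: [-0.1, -0.3, -1.3]
finger_gap: -0.1
[524.1  24.  228.2] [-179.9    0.1    2. ]
[[   1.     0.     0.     0.7]
 [  -0.     0.9    0.3  -79.9]
 [  -0.    -0.3    0.9 -120.5]
 [   0.     0.     0.     1. ]]
cover 0.79 [385.2 183. ] [524.4  87.   12. ]
cover 0.78 [236.9 422.1] [ 389.3 -141.5   12. ]
tab_pad 0.76 [388.7 294.1] [529.9   6.7  51. ]
rib 0.7 [387.3 203.4] [526.1  75.4  56.5]
rib 0.58 [236.9 458.1] [ 404.1 -145.8   56.5]
spare_objective 0.86 [301.4  64.8] [459.8 168.4  12. ]
optical_post 0.45 [390.3 186.4] [528.5  84.5  12. ]
```

View pics/w1.png

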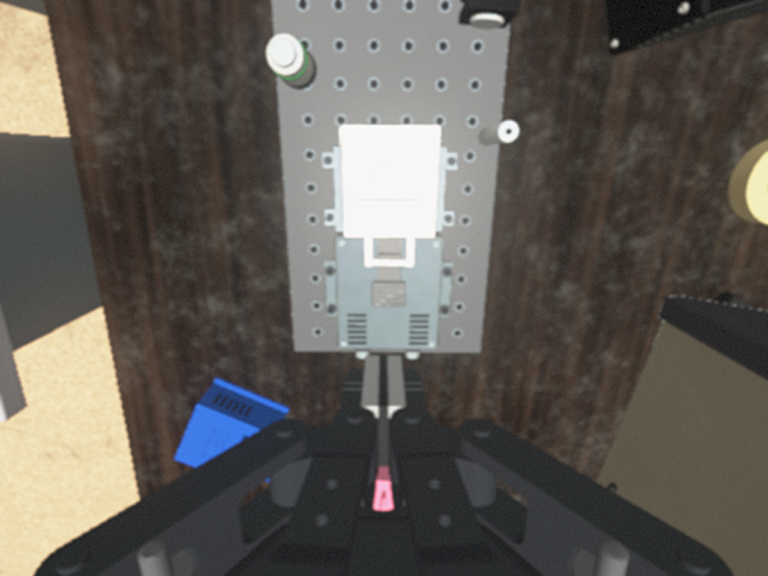

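Wrist view (1.5x): pad at (389,294), loop edge at (389,265), rib at (389,200), board symmetric about column ~388, fingers below. I'll take the board's yaw from its edges.

```bash
python3 - <<'E'
from h import *
np.set_printoptions(precision=1,suppress=True)
st=r.sense();p=r.snapshot("wrist")
f=lambda u,z:toz(p,np.array(u)/1.5,z,st)
for n,a,b,z in (("bl",(294,351),(274,5),12),("br",(481,351),(509,20),12),("ml",(340,347),(337,240),32),("mr",(438,347),(442,240),32),("cover rear",(341,235),(436,237),51.5),("loop edge",(366,265),(413,265),51.5),("pad top",(373,282),(405,282),51),("pad bot",(373,305),(405,306),51),("rib",(361,203),(419,203),56.5)):
    A,B=f(a,z),f(b,z);d=B-A;print(n,A,B,(A+B)/2,np.degrees(np.arctan2(d[1],d[0])))
E
```

```text
bl [446.6 -69.8  12. ] [443.2 201.   12. ] [444.9  65.6  12. ] 90.71828907939584
br [618.2 -65.2  12. ] [611.1 196.7  12. ] [614.7  65.8  12. ] 91.55047244805031
ml [490.8 -55.   32. ] [488.9  37.8  32. ] [489.8  -8.6  32. ] 91.20086788066567
mr [575.2 -52.7  32. ] [571.7  40.2  32. ] [573.5  -6.3  32. ] 92.10376648432843
cover rear [493.9  45.4  51.5] [564.1  45.8  51.5] [529.   45.6  51.5] 0.3800464115763523
loop edge [512.7  23.1  51.5] [548.2  24.1  51.5] [530.5  23.6  51.5] 1.5826552556504416
pad top [518.3   9.7  51. ] [542.8  10.4  51. ] [530.5  10.1  51. ] 1.5767063253391058
pad bot [518.6  -9.   51. ] [543.7  -9.2  51. ] [531.2  -9.1  51. ] -0.3328874806907179
rib [508.6  69.5  56.5] [549.7  70.6  56.5] [529.2  70.   56.5] 1.6030610054404233
```

Pad at about (530.8, 0.6), loop edge 23 mm ahead of it, board yaw 91.3°. Going to just above the pad.

```bash
python3 -m jog '[[0.003,0.014,0.04,0.7,0],[0.0055,0.0247,0.08,0.7,0],[0.0055,0.0247,0.115,0.7,0],[0.0055,0.0247,0.135,0.7,0],[0.0055,0.0247,0.143,0.7,0],[0.0055,0.0247,0.145,0.7,0],[0.0055,0.0247,0.145,0.7,0]]'
python3 - <<'E'
from h import *
np.set_printoptions(precision=2,suppress=True)
st=r.sense();p=r.snapshot("wrist");save(p,"w2.png",s=1.5);print(st["tool_pos"],st["tcp_rot"],st["ft_force"])
q=r.snapshot("side");save(q,"s2.png",(220,170,340,270),6)
E
```

```text
time: 3.85
tool_pos: [531.4, -5.9, 87.3]
tcp_rot: [180.0, -0.2, 0.9]
ft_force: [0.2, -0.3, -0.1]
finger_gap: -0.5
[531.38  -5.87  87.3 ] [179.95  -0.19   0.89] [ 0.21 -0.3  -0.1 ]
```

View pics/w2.png

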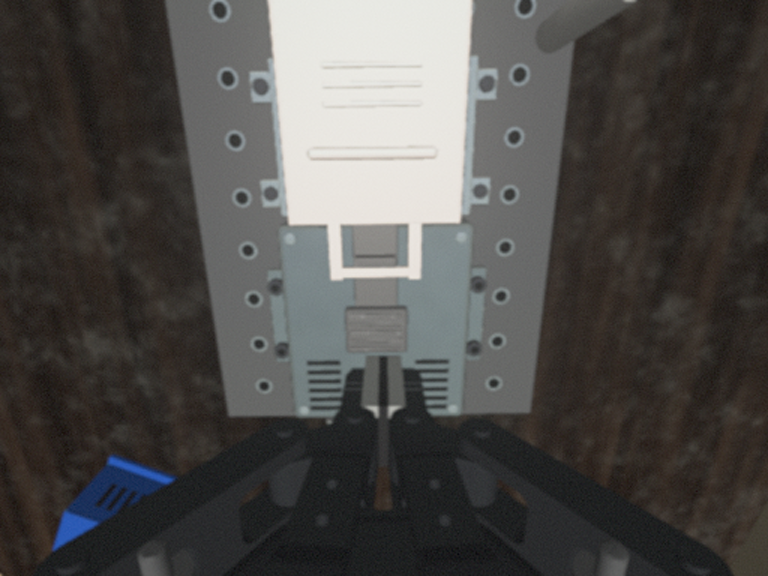

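Wrist view: fingertips at (383,357) just behind the pad (347–407, 307–352), and the loop bar at row 272. The arm settled further back than planned, so I'll re-measure from here.

```bash
python3 - <<'E'
from h import *
np.set_printoptions(precision=1,suppress=True)
st=r.sense();p=r.snapshot("wrist");print(st["tool_pos"],st["tcp_rot"])
f=lambda u,z:toz(p,np.array(u)/1.5,z,st)
for n,a,b,z in (("loop edge",(330,278),(421,278),51.5),("pad top",(347,307),(407,308),51),("pad bot",(347,350),(407,351),51),("rib",(308,158),(436,158),56.5),("ml",(289,230),(294,410),32),("mr",(468,230),(464,410),32)):
    A,B=f(a,z),f(b,z);d=B-A;print(n,A,B,(A+B)/2,np.degrees(np.arctan2(d[1],d[0])))
t=st["tool_pos"]
for dy in(-11,0,11):print(px(p,t+[0,dy,-22],st)*1.5)
E
```

```text
[531.9  -5.8  87.9] [179.9  -0.3   0.9]
loop edge [511.3  29.2  51.5] [547.6  29.7  51.5] [529.5  29.4  51.5] 0.8399783819927077
pad top [517.9  16.8  51. ] [542.5  16.7  51. ] [530.2  16.7  51. ] -0.19948054264763374
pad bot [517.7  -2.7  51. ] [543.2  -2.8  51. ] [530.4  -2.7  51. ] -0.2723636411529714
rib [505.2  74.4  56.5] [550.4  75.2  56.5] [527.8  74.8  56.5] 0.9239814060113257
ml [491.7  44.8  32. ] [489.2 -45.5  32. ] [490.4  -0.3  32. ] -91.60587522075475
mr [569.1  46.   32. ] [574.5 -44.4  32. ] [571.8   0.8  32. ] -86.59009872273445
[379.9 398.8]
[380.3 374.4]
[380.7 349. ]
```

My second set of numbers paired old pixels with a newer pose. The consistent readings put the pad at (530.3, 6.8), the loop edge at y 29.4 and the rib at y 75. Shifting to that and lowering to just above the pad.

```bash
python3 -m jog '[[-0.0013,-0.006,0,-0.5,0],[-0.0013,-0.012,0.003,-0.5,0],[-0.0013,-0.0125,0.008,-0.5,0],[-0.0013,-0.0125,0.011,-0.5,0],[-0.0013,-0.0125,0.011,-0.5,0],[-0.0013,-0.0125,0.011,-0.5,0]]'
python3 -m jog '[[0,0,0,0,0],[0,0,0,0,0]]'
python3 - <<'E'
from h import *
np.set_printoptions(precision=2,suppress=True)
st=r.sense();q=r.snapshot("side");save(q,"s3.png",(230,180,340,265),7);print(st["tool_pos"],st["tcp_rot"],st["ft_force"])
E
```

```text
time: 4.6
tool_pos: [530.1, 6.7, 76.5]
tcp_rot: [179.9, -0.2, 1.4]
ft_force: [-0.5, -0.2, 0.5]
finger_gap: -0.1
time: 4.8
tool_pos: [530.2, 6.6, 76.6]
tcp_rot: [179.9, -0.2, 1.4]
ft_force: [0.9, 0.4, -0.3]
finger_gap: 0.1
[530.22   6.55  76.6 ] [179.94  -0.23   1.39] [ 0.86  0.45 -0.31]
```

View pics/s3.png

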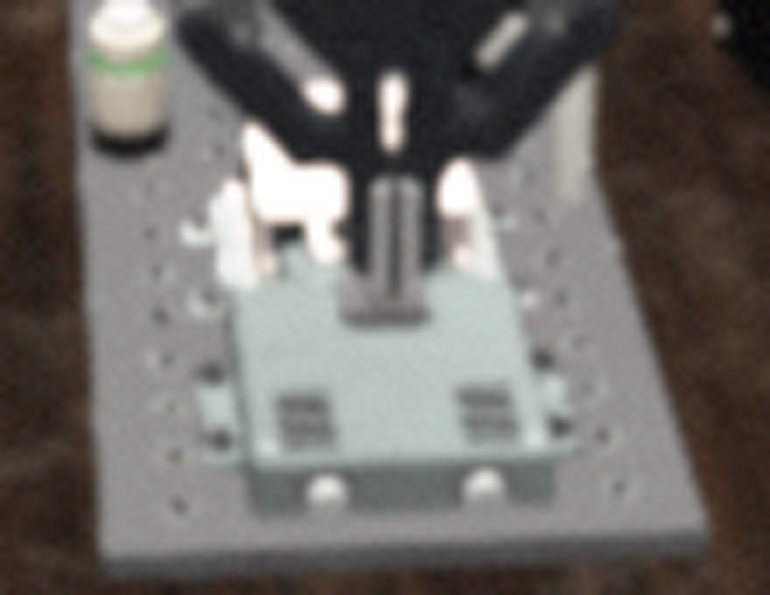

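The fingertip is centred over the pad, about 3.5 mm above it and clear of the loop. Pressing straight down.

```bash
python3 -m jog '[[0,0,0.003,0,0],[0,0,0.005,0,0],[0,0,0.007,0,0],[0,0,0.009,0,0],[0,0,0.011,0,0],[0,0,0.0125,0,0],[0,0,0.013,0,0],[0,0,0.013,0,0]]'
python3 - <<'E'
from h import *
np.set_printoptions(precision=2,suppress=True)
st=r.sense();q=r.snapshot("wrist");save(q,"w4.png",s=1.2);print(st["tool_pos"],st["ft_force"])
for l,z in (("rib",56.5),("tab_pad",42)):
    for d in r.pinpoint(q,l)[:1]: print(l,round(d["conf"],2),np.array(d["uv"])*1.5,toz(q,d["uv"],z,st))
E
```

```text
time: 5.65
tool_pos: [530.6, 6.3, 63.7]
tcp_rot: [179.9, -0.3, 1.4]
ft_force: [0.7, -3.0, 2.9]
finger_gap: 0.4
[530.56   6.33  63.72] [ 0.69 -3.02  2.89]
rib 0.68 [377.1  159.45] [527.8  86.4  56.5]
tab_pad 0.65 [374.25 376.05] [528.21   5.7   42.  ]
```

View pics/w4.png

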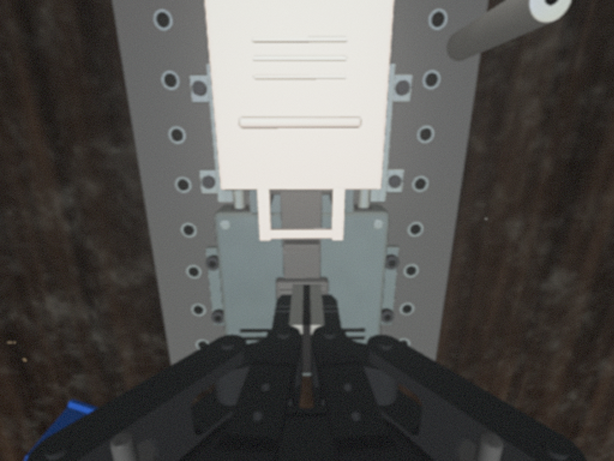

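The cover has sprung out: the rib moved from y≈75 to 86.5–87, with a gap now between cover and module (rib at row 122, loop bar at row 235). Lifting off and going behind the rib.

```bash
python3 -m jog '[[0,0,-0.012,0,0],[0,0,-0.029,0,0],[-0.001,-0.02,-0.029,0,0],[-0.001,-0.045,-0.029,0,0],[-0.001,-0.062,-0.029,0,0],[-0.001,-0.0655,-0.029,0,0],[-0.001,-0.0655,-0.029,0,0],[-0.001,-0.0655,-0.029,0,0]]'
python3 - <<'E'
from h import *
np.set_printoptions(precision=2,suppress=True)
st=r.sense();q=r.snapshot("wrist");save(q,"w5.png",s=1.2);print(st["tool_pos"],st["tcp_rot"],st["ft_force"])
for l,z in (("rib",56.5),("spare_objective",12),("optical_post",12),("kinematic_mount",12)):
    for d in r.pinpoint(q,l)[:1]: print(l,round(d["conf"],2),np.array(d["uv"])*1.2,toz(q,d["uv"],z,st))
E
```

```text
time: 6.6
tool_pos: [527.7, 71.5, 92.8]
tcp_rot: [179.9, -0.2, 1.4]
ft_force: [0.0, -0.1, -0.4]
finger_gap: 0.3
[527.67  71.46  92.77] [179.92  -0.24   1.39] [ 0.04 -0.11 -0.43]
rib 0.64 [304.68 258.24] [527.52  87.46  56.5 ]
spare_objective 0.9 [189.24  94.56] [460.24 167.72  12.  ]
optical_post 0.91 [424.44 178.68] [600.28 123.6   12.  ]
kinematic_mount 0.8 [428.88   9.96] [590.32 212.22  12.  ]
```

View pics/w5.png

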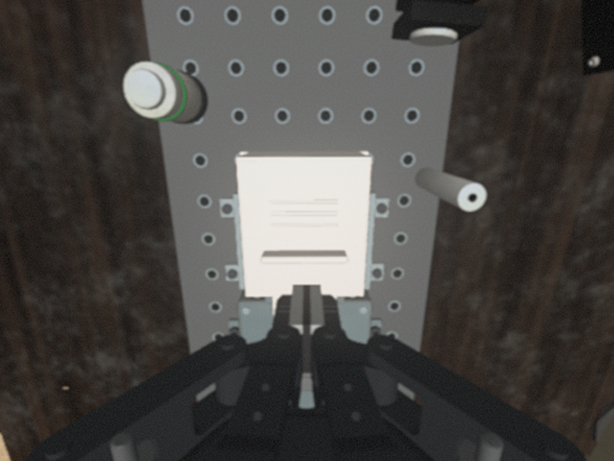

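The fingertip is centred behind the rib (row 258), with the front face ~5 mm clear, and the path ahead is free. Lowering to 4 mm above the roof and starting the push.

```bash
python3 -m jog '[[0,0,0.008,0,0],[0,0,0.014,0,0],[0,0,0.0153,0,0],[0,0,0.0153,0,0],[0,-0.003,0.0153,0,0],[0,-0.006,0.0153,0,0],[0,-0.01,0.0153,0,0],[0,-0.014,0.0153,0,0]]'
```

```text
time: 7.65
tool_pos: [527.7, 85.7, 77.6]
tcp_rot: [179.9, -0.3, 1.3]
ft_force: [0.2, -0.2, 0.8]
finger_gap: -0.5
```

```bash
python3 -m jog '[[0,-0.006,0,0,0],[0,-0.012,0,0,0],[0,-0.018,0,0,0],[0,-0.024,0,0,0],[0,-0.03,0,0,0],[0,-0.034,0,0,0],[0,-0.034,0,0,0]]'
python3 - <<'E'
from h import *
np.set_printoptions(precision=2,suppress=True)
st=r.sense();q=r.snapshot("wrist");save(q,"w6.png",s=1.2);print(st["tool_pos"],st["tcp_rot"],st["ft_force"])
for d in r.pinpoint(q,"rib")[:1]: print(d["conf"],np.array(d["uv"])*1.2,toz(q,d["uv"],56.5,st))
E
```

```text
time: 8.35
tool_pos: [526.8, 120.4, 77.5]
tcp_rot: [179.9, -0.3, 1.4]
ft_force: [-0.2, 0.1, -0.0]
finger_gap: 0.0
[526.83 120.35  77.53] [179.93  -0.27   1.39] [-0.18  0.09 -0.04]
0.72 [303.24 275.64] [526.06 133.67  56.5 ]
```

View pics/w6.png

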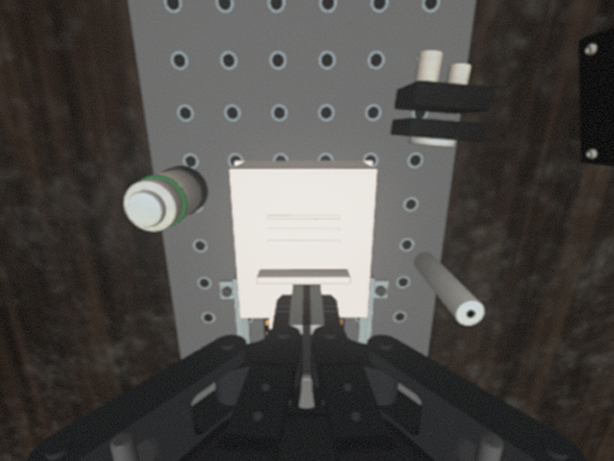

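The cover is sliding straight, ~57 mm moved, with the bystanders clear (objective at (147,208), post at (470,313), mount at (440,110)). Continuing.

```bash
python3 -m jog '[[0,-0.005,0,0,0],[0,-0.012,0,0,0],[0,-0.019,0,0,0],[0,-0.026,0,0,0],[0,-0.033,0,0,0],[0,-0.04,0,0,0],[0,-0.045,0,0,0],[0,-0.047,0,0,0]]'
python3 -m jog '[[0,0,0,0,0],[0,0.01,0,0,0],[0,0.012,-0.03,0,0],[0,0.03,-0.08,0,0],[0,0.06,-0.12,0,0],[0,0.09,-0.15,0,0],[0,0.1,-0.16,0,0],[0,0.1,-0.16,0,0]]'
python3 - <<'E'
from h import *
np.set_printoptions(precision=2,suppress=True)
st=r.sense();q=r.snapshot("wrist");save(q,"w7.png",s=1.5);print(st["tool_pos"],st["ft_force"])
for l,z in (("rib",56.5),("cover",12),("spare_objective",12),("optical_post",12),("kinematic_mount",12),("rails_end",12)):
    for d in r.pinpoint(q,l)[:1]: print(l,round(d["conf"],2),np.array(d["uv"])*1.5,toz(q,d["uv"],z,st))
f=lambda u,z:toz(q,np.array(u)/1.5,z,st)
E
```

```text
time: 9.25
tool_pos: [525.7, 167.4, 77.4]
tcp_rot: [179.9, -0.3, 1.4]
ft_force: [0.0, -0.1, 0.8]
finger_gap: 0.0
time: 10.05
tool_pos: [528.5, 65.8, 239.7]
tcp_rot: [179.9, -0.5, 1.2]
ft_force: [-0.2, -0.2, 0.5]
finger_gap: -0.0
[528.52  65.8  239.66] [-0.18 -0.22  0.48]
rib 0.87 [241.35 484.65] [ 405.23 -141.46   56.5 ]
cover 0.9 [376.95  94.5 ] [524.23 193.54  12.  ]
spare_objective 0.68 [291.45 127.65] [457.17 168.26  12.  ]
optical_post 0.51 [466.2 188.4] [599.36 124.77  12.  ]
kinematic_mount 0.96 [462.3   68.55] [588.77 212.91  12.  ]
rails_end 0.9 [379.8 201.3] [528.02 112.8   12.  ]
```

View pics/w7.png

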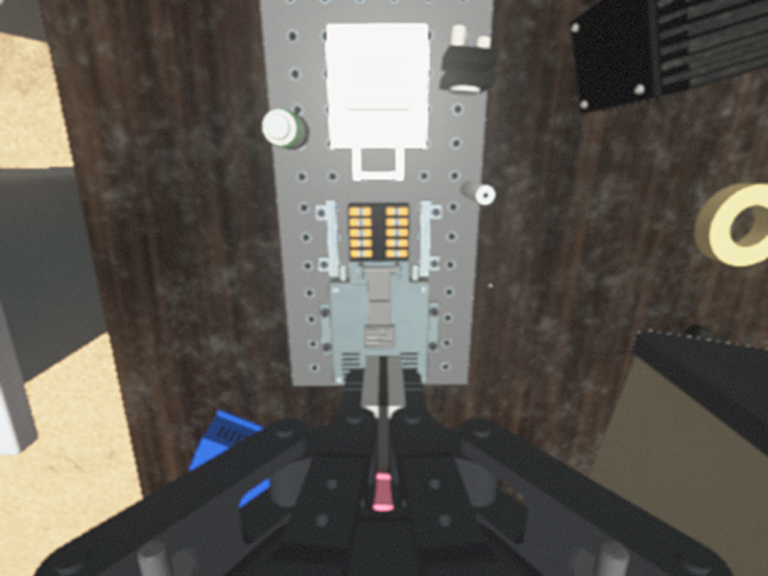

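The cover stands flat past the rails, straight, with the loop's rear edge (row 180) clear of the rails and terminals (row 203). The bystanders have not moved and the arm is clear. Handing in.

```bash
python3 -m jog '[[0,0,0,0,0],[0,0,0,0,0]]'; python3 -c "
from bench import r
print(r.hand_in())"
```

```text
time: 10.6
tool_pos: [526.1, 69.0, 235.0]
tcp_rot: [179.9, -0.0, 1.5]
ft_force: [0.1, 0.1, -0.2]
finger_gap: 0.3
the job is handed in; nothing more can be done
None
```

The white cover is off its rails and standing flat on the breadboard, and the job was handed in at about 10.6 s. With the fingers shut, I pressed the snap tab down about 9 mm until the cover sprung out 12 mm. I then pushed it straight along by its roof rib, about 105 mm in all.

**Last checks:**
- **Cover:** the last wrist picture shows it straight and fully clear of the rails and terminals. The rear edge of its loop should be about 20 mm past the rail ends (worked out from how far it moved), and it should stop about 45 mm short of overhanging the board.
- **Bystanders:** the objective, post and mount measured within about 3 mm of where they stood before the push. The pliers were outside the last picture, so I did not check them again, but nothing came near them.
- **Arm:** it was clear of everything, and the wrist force read about zero at the end. The highest force I read was about 4 N, while pressing the tab.

**Checks that disagreed:**
- One early measurement put the pad about 6 mm off because I paired old pixels with a newer arm pose. I caught it and re-measured before touching anything.
- In the last picture the network's "rib" point landed on the blue look-alike, so I did not use it. The cover's final position comes from its origin in that picture (105 mm moved) and agrees with where the fingertip stopped.

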